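Re-rack polishing bars in reverse order

ROBOT

A 6-joint arm with a two-finger parallel gripper is mounted at the origin on a cart in front of the work surface, level with it; the furniture and walls round the work are solid. World frame = base frame: x ahead of the robot, y to its left, z up, the work surface at z = 0. Lengths are in m, angles in rad, forces in N, time in s.
With the tool pointing down it reaches from about 0.25 to 0.775 m from the base axis. Payload 4 kg.
Tool frame: the origin (TCP) lies at the centre of the arm's flange, where the gripper is bolted on; the fingertips stand 199 mm ahead of it and the grasp point (between the pads) lies 180 mm ahead of it (robot.tcp_to_tips is the z of the fingertips in the tool frame, in m); z points along the fingers, y is the line along which they close (so a half turn about z gives the same grasp; the last joint's range is limited). The gripper opens to 94 mm and grips with 3 to 60 N. Pads are 16 mm wide; open, the fingers measure 119 mm over their backs; the gripper's body (75 mm by 177 mm) begins 78 mm behind the grasp point.
Start: joints at [1.057, 0.087, 1.371, -0, 1.684, -0.103], TCP at [0.22, 0.504, 0.405] pointing down, gripper open.
Joint ranges: [-3.1, 3.1], [-0.76, 2.03], [0.27, 2.55], [-1.08, 4.22], [0.17, 2.65], [-2.57, 2.57]. Speed limits (rad/s): [2.79, 2.79, 3.14, 3.14, 3.14, 3.14].

INTERFACE

Orientations are given as [roll, pitch, yaw] about the fixed x, y, z axes, in that order (R = Rz(yaw) Ry(pitch) Rx(roll)).
In Python, from bench import robot gives the robot as it stands.
- The arm moves only by the tool play_rows, never from a script. Its arguments are lists of equal length, an entry for each row: "translation": the shift along the tool's x, y, z scaled (see below), a list of three; "twist": the turn, a rotation vector about the tool's x, y, z scaled (see below), a list of three; "gripper": the opening, from -1 (shut) to 1 (fully open). A call has 1 to 8 rows; each row shifts and turns the commanded pose from where the row before left it, along the tool's axes as they then stand; what a row does not reach is not made up. The controller multiplies each number of a shift by 0.04 m and each number of a turn by 0.1 rad. A row lasts 1/10 s, in which the tool goes at most 50 mm and 8.59 degrees, less where a joint would pass 70% of its speed; a pose out of reach is approached as far as the arm can. A call with a number of a shift or a turn outside -1 to 1 is refused whole. A call with a gripper value outside its range is refused whole. The fingers move at their own pace and stop on an object; the grip force is fixed at half the most. Time passes only in rows, so rows that do not move let the fingers close. It gives the time, the measured TCP pose, the force, the opening and the grip force at its end, in the units of the state.
- robot.get_obs(): the state, without advancing time (a new reading comes with each control period).
- robot.snapshot(name): name is "side" or "top" or "wrist"; returns the picture (384x512x3 uint8, red, green, blue); there is no depth.
- robot.camera_model(name): a dict with "camera_matrix" (3x3 intrinsics, pixels), "k1" (the pictures are not rectified: a ray, as slopes to the right and down, at radius r is drawn at 1 + k1 r^2 times it, then the intrinsics apply), "rvec" (rotation vector, rad) and "tvec" (3), from world to camera coordinates, as OpenCV has them. Camera axes: x right, y down, z forward; pixel columns grow to the right and rows downward; lengths in m; the calibration is good to about 2 mm. A picture is of the moment at which its call begins: read the wrist's pose just before it. camera_model takes no time and is no camera call; for the wrist camera it gives the pose at the moment of the call.
- robot.close_job(): hands the job in; it is judged then, once.
Trained networks look in the newest picture that a camera, given by its name, has taken for a name from the list of things; names that differ only in an ending like _2 or _b are one class to them, and where a whole thing is asked for, a point or a joint stands for the part that bears it (a point fixed in the world has none). Each returns a list of dicts, best first, with "score" (0 to 1); they miss things now and then, are a little off and sometimes report something else, mostly with a low value. They report only what shows in the picture. A call takes as long as a camera call.
- robot.recognise(name, camera): "centre" ([x, y, z] in m, in world coordinates, good to about 4 mm: the middle of the surface that is visible of it).
- robot.spot_point(name, camera): "centre" ([x, y, z] in m, in world coordinates, good to about 4 mm: a listed point, or the origin of a listed thing).
The state is a dict: "time": time; "joint_positions": joint angles; "qvel": joint speeds; "joint_torque": joint torques, N m; "tool_pos": TCP position; "ee_rot": TCP orientation; "wrist_force": force on the tool from outside, world axes, zero at the start; "wrist_torque": the same for the moment, N m; "width": finger opening in m; "finger_force": force on a finger pad.
Only numpy, scipy, OpenCV 4.12 (cv2) and the standard library are available. Lean on these libraries where they do the work, as an engineer would, in place of code of your own. Each camera call takes 0.05 s, during which the arm holds its last target. There are 200 camera calls.

TASK

Move the three polishing compound bars and the sanding block one by one from the blue storage rack into the wooden rack, so that they stand there in reverse order as the robot sees it: what stood leftmost in the blue rack goes into the rightmost pocket, what stood second from the left into the second pocket from the right, and so on. Each must stand upright on the floor of its own pocket, the same end up as now, and be let go. Do not disturb the tin, the brass ring and the steel nut lying near by.

Things in the scene. Friction and masses are not known exactly. Their poses are not given: they have to be found in the camera images.
- red_bar_center (a point): Centre of the red polishing compound bar, pale paper band below: 85 mm high as it stands on end, 33 along its own x, 31 along its own z. At the start it stands in a grey socket, underside 10 mm above the worktop; grip the exposed top across its own x axis. Own y axis straight down, own x level along the rack's x axis, own z level along the rack's +y axis.
- white_bar_center (a point): Centre of the white (pale grey) polishing compound bar, the shortest: 60 mm high as it stands on end, 33 along its own x, 31 along its own z. At the start it stands in a grey socket, underside 10 mm above the worktop; grip the exposed top across its own x axis. Own y axis straight down, own x level along the rack's x axis, own z level along the rack's +y axis.
- brown_bar_center (a point): Centre of the light brown polishing compound bar, pale paper band below: 90 mm high as it stands on end, 33 along its own x, 31 along its own z. At the start it stands in a grey socket, underside 10 mm above the worktop; grip the exposed top across its own x axis. Own y axis straight down, own x level along the rack's x axis, own z level along the rack's +y axis.
- sanding_block_center (a point): Centre of the sanding block, darker brown with a black face, wide and thin: 81 mm high as it stands on end, 51 along its own x, 22 along its own z. At the start it stands in a narrow slot (2 mm play each side, so draw it straight up), underside 10 mm above the worktop; grip the exposed top across its own x axis. Own y axis straight down, own x level along the rack's x axis, own z level along the rack's +y axis.
- socket_red: grey plastic socket, 54 x 50 mm, whose top is 32 mm above the worktop, fixed on the blue rack; it is the one in which the red bar stands at the start, and so records that thing's place in the row. Opening 42 x 40 mm (x by y), floor 10 mm above the worktop. Origin at the centre of its underside, axes as those of the blue rack. It does not move.
- socket_white: grey plastic socket, 54 x 50 mm, whose top is 32 mm above the worktop, fixed on the blue rack; it is the one in which the white bar stands at the start, and so records that thing's place in the row. Opening 42 x 40 mm (x by y), floor 10 mm above the worktop. Origin at the centre of its underside, axes as those of the blue rack. It does not move.
- socket_brown: grey plastic socket, 54 x 50 mm, whose top is 32 mm above the worktop, fixed on the blue rack; it is the one in which the brown bar stands at the start, and so records that thing's place in the row. Opening 42 x 40 mm (x by y), floor 10 mm above the worktop. Origin at the centre of its underside, axes as those of the blue rack. It does not move.
- socket_block: grey plastic socket, 66 x 50 mm, whose top is 50 mm above the worktop, fixed on the blue rack; it is the one in which the sanding block stands at the start, and so records that thing's place in the row. Opening 56 x 26 mm (x by y), floor 10 mm above the worktop. Origin at the centre of its underside, axes as those of the blue rack. It does not move.
- blue_rack: Blue storage rack: base plate 86 x 246 x 6 mm with end cheeks 24 mm high, carrying the four sockets in a row at y = +87, +29, -29, -87 mm of its frame. Origin at the centre of its underside, x away from the robot (turned up to 0.2 rad), y to the robot's left along the row, z up. Fixed.
- wood_rack: Wooden rack, 80 x 238 x 30 mm, empty at the start: four pockets centred at x = 0, y = +87, +29, -29, -87 mm of its frame, each 68 (x) by 52 (y), floor 6 and rim 30 mm above the worktop. Origin and axes as for the blue rack. Fixed; stands to the left or right of the robot, the blue rack on the other side.
- tin: Bystander, to be left alone: flat round open tin of dark paste, diameter 72 and height 20 mm. Origin at the centre of its underside.
- brass_ring: Bystander, to be left alone: brass-coloured ring, diameter 36 and height 16 mm. Origin at the centre of its underside.
- steel_nut: Bystander, to be left alone: steel nut, 24 x 27 x 13 mm. Origin at the centre of its underside.

How it is judged:
By the outcome, as a careful person would: the job done as asked, in the order asked, and still so for the second after the job is handed in, with the robot touching nothing.
It also fails if it takes over 128 s, if anything falls off the work surface, if the arm or the gripper's body presses on something with over 40 N, if the wrist force passes 120 N, or if a joint passes its speed limit or range.

## Working session

There is one attempt and no reset: what is moved stays moved. The work goes in short steps, Python scripts to look and compute and a tool call to move; the robot and the scene stay as the last step left them, time stands still between calls to the robot, and variables do not carry over. Pictures are saved under pics/ and viewed, at most 14 in all, crops included, and the job is handed in when it is done.

Besides the shell and the picture viewer there is one more tool, called after "Call:" by a JSON object that holds its "name" and its "arguments", one argument or row to a line. play_rows: Moves the arm, as the interface text tells. Its arguments: {"type":"object","properties":{"translation":{"type":"array","items":{"type":"array","items":{"type":"number","minimum":-1,"maximum":1}}},"twist":{"type":"array","items":{"type":"array","items":{"type":"number","minimum":-1,"maximum":1}}},"gripper":{"type":"array","items":{"type":"number"}}},"required":["translation","twist","gripper"]}

```bash
mkdir -p pics; ls
cat > look.py <<'E'
from bench import robot
import cv2, numpy as np
def snap(cam,fn):
    im=robot.snapshot(cam); cv2.imwrite('pics/'+fn,im[:,:,::-1]); return im
E
python3 - <<'E'
from look import *
o=robot.get_obs(); print({k:np.round(o[k],3) for k in('time','tool_pos','ee_rot','width','wrist_force')})
a=snap('top','top0.png'); b=snap('side','side0.png')
cv2.imwrite('pics/both0.png',cv2.resize(np.vstack([a,b])[:,:,::-1],(400,600)) if 0 else np.hstack([cv2.resize(a,(400,300)),cv2.resize(b,(400,300))])[:,:,::-1])
for n in ['blue_rack','wood_rack','socket_red','socket_white','socket_brown','socket_block','red_bar_center','white_bar_center','brown_bar_center','sanding_block_center','tin','brass_ring','steel_nut']:
  for c in ['top','side']:
    print(n,c,[(np.round(d['centre'],3).tolist(),round(d['score'],2)) for d in robot.spot_point(n,c)][:3])
print(robot.get_obs()['time'])
E
```

```text
pics
{'time': np.float64(0.0), 'tool_pos': array([0.22 , 0.504, 0.404]), 'ee_rot': array([-3.139, -0.   ,  2.731]), 'width': np.float64(0.094), 'wrist_force': array([0.82 , 0.079, 1.087])}
blue_rack top [([0.473, -0.179, -0.0], 0.8)]
blue_rack side [([0.469, -0.181, 0.001], 0.53), ([0.478, -0.15, 0.05], 0.26)]
wood_rack top [([0.49, 0.237, -0.001], 0.55), ([0.478, -0.153, 0.056], 0.33)]
wood_rack side [([0.49, 0.237, 0.005], 0.75), ([0.482, -0.096, 0.009], 0.36)]
socket_red top [([0.474, -0.151, 0.007], 0.45)]
socket_red side [([0.479, -0.154, 0.002], 0.52), ([0.482, -0.094, 0.01], 0.29)]
socket_white top [([0.485, -0.094, 0.004], 0.69)]
socket_white side [([0.484, -0.096, 0.008], 0.56), ([0.48, -0.15, 0.003], 0.31)]
socket_brown top [([0.461, -0.266, 0.005], 0.53)]
socket_brown side [([0.453, -0.266, 0.006], 0.4)]
socket_block top [([0.469, -0.212, 0.008], 0.62)]
socket_block side [([0.468, -0.21, 0.004], 0.49), ([0.666, 0.202, -0.001], 0.25)]
red_bar_center top [([0.479, -0.153, 0.053], 0.72), ([0.485, -0.097, 0.005], 0.59), ([0.689, 0.116, -0.003], 0.44)]
red_bar_center side [([0.688, 0.118, -0.002], 0.65), ([0.477, -0.149, 0.052], 0.47)]
white_bar_center top [([0.484, -0.096, 0.045], 0.42)]
white_bar_center side [([0.482, -0.103, 0.042], 0.75)]
brown_bar_center top [([0.458, -0.265, 0.052], 0.71), ([0.467, -0.211, 0.005], 0.25)]
brown_bar_center side [([0.454, -0.268, 0.054], 0.44), ([0.482, -0.099, 0.044], 0.26)]
sanding_block_center top [([0.468, -0.208, 0.05], 0.63)]
sanding_block_center side [([0.465, -0.206, 0.051], 0.51)]
tin top [([0.649, -0.033, 0.001], 0.5), ([0.465, -0.209, 0.006], 0.33)]
tin side [([0.656, -0.033, 0.001], 0.68)]
brass_ring top [([0.663, 0.197, 0.001], 0.5)]
brass_ring side [([0.667, 0.2, 0.001], 0.62)]
steel_nut top [([0.692, 0.116, -0.0], 0.39)]
steel_nut side [([0.687, 0.117, -0.003], 0.38)]
1.4
```

View pics/top0.png

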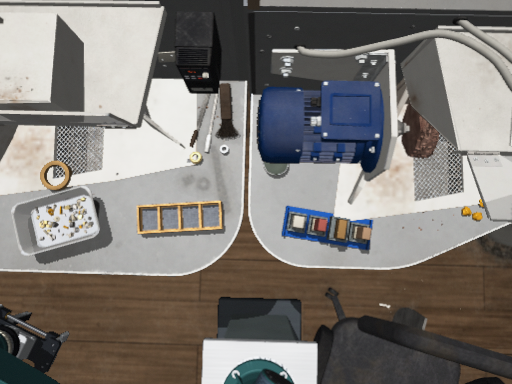

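View pics/side0.png

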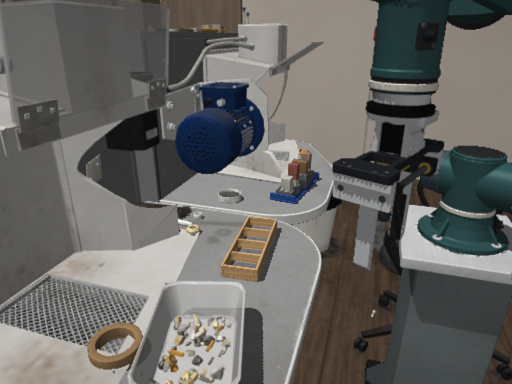

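The top view shows the blue rack at about (328,228), with white, red, block and brown left to right at columns 297, 320, 342 and 362. The wooden rack is at about (180,218). The motor at (315,120) sits behind the blue rack, so I need its clearance as well as the rack poses.

```bash
cat >> look.py <<'E'
def ray(cam,uv,M=None):
    M=M or robot.camera_model(cam); K=np.array(M['camera_matrix']); k1=M['k1']
    R=cv2.Rodrigues(np.array(M['rvec'],float))[0]; t=np.array(M['tvec'],float).ravel()
    p=cv2.undistortPoints(np.array(uv,float).reshape(-1,1,2),K,np.array([k1,0,0,0,0.]))[:,0]
    d=np.c_[p,np.ones(len(p))]@R; return -R.T@t,d
def onplane(cam,uv,z,M=None):
    c,d=ray(cam,uv,M); return c+d*((z-c[2])/d[:,2])[:,None]
def rackfit(P):
    (c,s,a)=cv2.minAreaRect((P[:,:2]*1000).astype(np.float32))
    b=cv2.boxPoints((c,s,a)); e=max([b[1]-b[0],b[2]-b[1]],key=np.linalg.norm)
    if e[1]<0:e=-e
    return np.round(c,1),np.round(s,1),round(float(np.arctan2(-e[0],e[1])),3)
def mask(im,lo,hi,box):
    h=cv2.inRange(cv2.cvtColor(im,cv2.COLOR_RGB2HSV),lo,hi); m=np.zeros_like(h); u0,v0,u1,v1=box; m[v0:v1,u0:u1]=h[v0:v1,u0:u1]
    return np.argwhere(m)[:,::-1]
E
python3 - <<'E'
from look import *
im=cv2.imread('pics/top0.png')[:,:,::-1].copy()
w=mask(im,(10,120,100),(25,255,255),(125,190,235,245)); print('wood',len(w),rackfit(onplane('top',w,.03)))
b=mask(im,(105,150,60),(125,255,255),(275,198,385,262)); print('blue',len(b),rackfit(onplane('top',b,.012)))
c1,d1=ray('top',[[258,130]]);c2,d2=ray('side',[[205,147]])
A=np.c_[d1[0],-d2[0]];s=np.linalg.lstsq(A,c2-c1,rcond=None)[0];print('motor end',c1+s[0]*d1[0],c2+s[1]*d2[0])
for z in(.1,.2,.3,.4): print(z,onplane('top',[[265,160],[370,170],[380,172]],z).round(3).tolist())
E
```

```text
wood 479 (array([487.4, 232.4]), array([ 77.1, 235.4]), 0.081)
blue 821 (array([ 470.2, -182.2]), array([245.4,  84. ]), -0.144)
motor end [0.70604769 0.01780209 0.17689486] [0.70446215 0.01715773 0.1765047 ]
0.1 [[0.644, -0.002, 0.1], [0.623, -0.282, 0.1], [0.619, -0.308, 0.1]]
0.2 [[0.626, -0.001, 0.2], [0.608, -0.256, 0.2], [0.604, -0.28, 0.2]]
0.3 [[0.609, -0.0, 0.3], [0.592, -0.231, 0.3], [0.588, -0.253, 0.3]]
0.4 [[0.592, 0.001, 0.4], [0.577, -0.206, 0.4], [0.573, -0.225, 0.4]]
```

```bash
cat > plan.py <<'E'
from look import *
import sys,json
from scipy.spatial.transform import Rotation as Ro
# args: x y z yaw n ; prints per-row tool-axis numbers for an n-row straight move
x,y,z,yaw,n=map(float,sys.argv[1:6]); n=int(n)
o=robot.get_obs(); p=np.array(o['tool_pos']); q=np.array(o['ee_rot']); print(o['time'],p.round(4),q.round(4))
R=Ro.from_euler('xyz',q); T=Ro.from_euler('xyz',[np.pi,0,yaw])
rv=(R.inv()*T).as_rotvec()/n; d=(np.array([x,y,z])-p)/n
tr=[];C=R
for i in range(n): tr.append((C.inv().apply(d)/.04).round(2).tolist()); C=C*Ro.from_rotvec(rv)
print(json.dumps(tr)); print('twist',(rv/.1).round(3), 'end offs tool', 'max',np.abs(tr).max())
E
python3 plan.py .4835 -.095 .36 1.42 17
```

```text
1.4 [0.2196 0.5042 0.4047] [ 3.1416 -0.      2.7308]
[[-0.71, -0.65, 0.07], [-0.76, -0.6, 0.07], [-0.8, -0.54, 0.07], [-0.84, -0.47, 0.07], [-0.87, -0.41, 0.07], [-0.9, -0.34, 0.07], [-0.92, -0.27, 0.07], [-0.94, -0.2, 0.07], [-0.95, -0.12, 0.07], [-0.96, -0.05, 0.07], [-0.96, 0.02, 0.07], [-0.96, 0.1, 0.07], [-0.95, 0.17, 0.07], [-0.93, 0.24, 0.07], [-0.91, 0.32, 0.07], [-0.88, 0.39, 0.07], [-0.85, 0.45, 0.07]]
twist [-0.    -0.     0.771] end offs tool max 0.96
```

Call:
{"name": "play_rows", "arguments": {
  "translation": [
    [-0.71,-0.65,0.07],
    [-0.76,-0.6,0.07],
    [-0.8,-0.54,0.07],
    [-0.84,-0.47,0.07],
    [-0.87,-0.41,0.07],
    [-0.9,-0.34,0.07],
    [-0.92,-0.27,0.07],
    [-0.94,-0.2,0.07]
  ],
  "twist": [
    [0,0,0.77],
    [0,0,0.77],
    [0,0,0.77],
    [0,0,0.77],
    [0,0,0.77],
    [0,0,0.77],
    [0,0,0.77],
    [0,0,0.77]
  ],
  "gripper": [1,1,1,1,1,1,1,1]
}}

```text
time: 2.2
tool_pos: [0.3438, 0.2207, 0.3824]
ee_rot: [3.141, 0.0, 2.112]
wrist_force: [1.0, -0.2, 0.3]
width: 0.094
finger_force: 0.0
```

Call:
{"name": "play_rows", "arguments": {
  "translation": [
    [-0.95,-0.12,0.07],
    [-0.96,-0.05,0.07],
    [-0.96,0.02,0.07],
    [-0.96,0.1,0.07],
    [-0.95,0.17,0.07],
    [-0.93,0.24,0.07],
    [-0.91,0.32,0.07],
    [-0.88,0.39,0.07]
  ],
  "twist": [
    [0,0,0.77],
    [0,0,0.77],
    [0,0,0.77],
    [0,0,0.77],
    [0,0,0.77],
    [0,0,0.77],
    [0,0,0.77],
    [0,0,0.77]
  ],
  "gripper": [1,1,1,1,1,1,1,1]
}}

```text
time: 3.0
tool_pos: [0.4684, -0.061, 0.36]
ee_rot: [3.141, -0.0, 1.495]
wrist_force: [-0.5, 1.2, 0.8]
width: 0.094
finger_force: 0.0
```

Call:
{"name": "play_rows", "arguments": {
  "translation": [
    [-0.85,0.45,0.07],
    [0,0,0],
    [0,0,0]
  ],
  "twist": [
    [0,0,0.77],
    [0,0,0],
    [0,0,0]
  ],
  "gripper": [1,1,1]
}}

```text
time: 3.3
tool_pos: [0.4836, -0.0951, 0.3567]
ee_rot: [-3.14, -0.001, 1.421]
wrist_force: [-0.5, 0.4, -0.1]
width: 0.0941
finger_force: 0.0
```

Run:
```python
from look import *
o=robot.get_obs(); print(o['time'],np.round(o['tool_pos'],4),np.round(o['ee_rot'],4),np.round(o['joint_positions'],2))
M=robot.camera_model('wrist'); im=snap('wrist','w1.png'); 
R=cv2.Rodrigues(np.array(M['rvec']))[0]; print('cam',(-R.T@np.ravel(M['tvec'])).round(3), R[2].round(2))
for n in ['socket_white','socket_red','socket_block','socket_brown','white_bar_center','red_bar_center','sanding_block_center','brown_bar_center']:
    print(n,[(np.round(d['centre'],3).tolist(),round(d['score'],2)) for d in robot.spot_point(n,'wrist')][:2])
```

```text
3.3 [ 0.4836 -0.0951  0.3567] [-3.1405e+00 -9.0000e-04  1.4209e+00] [-0.31 -0.03  1.58  0.    1.59 -0.16]
cam [ 0.494 -0.023  0.337] [-0.04 -0.24 -0.97]
socket_white [([0.483, -0.091, 0.009], 0.91)]
socket_red [([0.48, -0.149, 0.007], 0.76)]
socket_block [([0.468, -0.207, 0.005], 0.61), ([0.482, -0.094, 0.008], 0.3)]
socket_brown [([0.479, -0.151, 0.052], 0.41)]
white_bar_center [([0.483, -0.092, 0.042], 0.98)]
red_bar_center [([0.481, -0.15, 0.055], 0.86)]
sanding_block_center [([0.47, -0.206, 0.05], 0.88)]
brown_bar_center [([0.456, -0.265, 0.054], 0.65)]
```

View pics/w1.png

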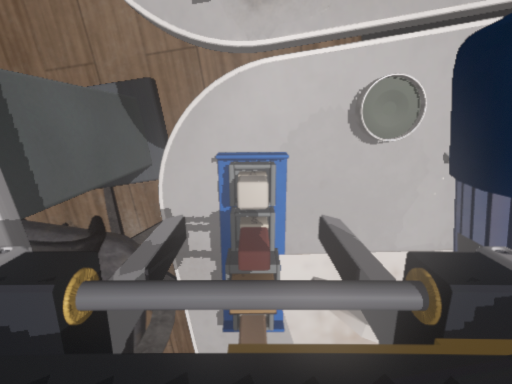

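The rack's long side runs vertically in the picture, so the yaw is right. The top of the white bar is at about (253,190) and the blue cheek corners are at (217,153) and (287,153). I'll refine from these.

Run:
```python
from look import *
print(onplane('wrist',[[237.5,174],[269,174],[237,208],[269,208]],.07).round(4)[:,:2].tolist())
print(onplane('wrist',[[217,153],[287,153],[223,331],[284,331]],.024).round(4)[:,:2].tolist())
print(onplane('wrist',[[240,227],[269,227],[240,268],[269,268]],.095).round(4)[:,:2].tolist())
```

```text
[[0.4721, -0.07], [0.5035, -0.0746], [0.4659, -0.1054], [0.4988, -0.1103]]
[[0.4489, -0.0504], [0.529, -0.0623], [0.4137, -0.2921], [0.4967, -0.3044]]
[[0.4683, -0.1169], [0.4958, -0.121], [0.4614, -0.1601], [0.4901, -0.1644]]
```

Call:
{"name": "play_rows", "arguments": {
  "translation": [
    [0.08,0,0.9],
    [0,0,0.9],
    [0,0,0.7],
    [0,0,0.5],
    [0,0,0],
    [0,0,0],
    [0,0,0],
    [0,0,0]
  ],
  "twist": [
    [0,0,0],
    [0,0,0],
    [0,0,0],
    [0,0,0],
    [0,0,0],
    [0,0,0],
    [0,0,0],
    [0,0,0]
  ],
  "gripper": [1,1,1,1,1,-1,-1,-1]
}}

```text
time: 4.55
tool_pos: [0.4847, -0.0916, 0.2389]
ee_rot: [3.138, 0.0, 1.422]
wrist_force: [-0.2, -0.1, -0.1]
width: 0.0735
finger_force: 0.0
```

Call:
{"name": "play_rows", "arguments": {
  "translation": [
    [0,0,0],
    [0,0,0],
    [0,0,0],
    [0,0,0]
  ],
  "twist": [
    [0,0,0],
    [0,0,0],
    [0,0,0],
    [0,0,0]
  ],
  "gripper": [-1,-1,-1,-1]
}}

```text
time: 4.95
tool_pos: [0.4841, -0.0915, 0.2372]
ee_rot: [3.141, -0.0, 1.422]
wrist_force: [0.6, 0.2, 0.5]
width: 0.0413
finger_force: 0.0
```

Call:
{"name": "play_rows", "arguments": {
  "translation": [
    [0,0,0],
    [0,0,0],
    [0,0,0],
    [0,0,-0.5],
    [0,0,-0.9],
    [0,0,-0.9],
    [0,0,-0.7],
    [0,0,0]
  ],
  "twist": [
    [0,0,0],
    [0,0,0],
    [0,0,0],
    [0,0,0],
    [0,0,0],
    [0,0,0],
    [0,0,0],
    [0,0,0]
  ],
  "gripper": [-1,-1,-1,-1,-1,-1,-1,-1]
}}

```text
time: 5.75
tool_pos: [0.4849, -0.0917, 0.3617]
ee_rot: [3.132, 0.001, 1.422]
wrist_force: [1.6, -0.4, -1.7]
width: 0.0317
finger_force: 29.9
```

```bash
python3 plan.py .490 .140 .357 1.652 7
```

```text
5.75 [ 0.4849 -0.0917  0.3617] [3.1324e+00 1.3000e-03 1.4219e+00]
[[0.82, -0.1, 0.01], [0.82, -0.08, 0.02], [0.83, -0.05, 0.02], [0.83, -0.02, 0.02], [0.83, 0.0, 0.02], [0.83, 0.03, 0.02], [0.83, 0.06, 0.02]]
twist [ 0.013  0.003 -0.329] end offs tool max 0.83
```

Call:
{"name": "play_rows", "arguments": {
  "translation": [
    [0.82,-0.1,0],
    [0.82,-0.08,0],
    [0.83,-0.05,0],
    [0.83,-0.02,0],
    [0.83,0,0],
    [0.83,0.03,0],
    [0.83,0.06,0],
    [0,0,0]
  ],
  "twist": [
    [0,0,-0.33],
    [0,0,-0.33],
    [0,0,-0.33],
    [0,0,-0.33],
    [0,0,-0.33],
    [0,0,-0.33],
    [0,0,-0.33],
    [0,0,0]
  ],
  "gripper": [-1,-1,-1,-1,-1,-1,-1,-1]
}}

```text
time: 6.55
tool_pos: [0.4885, 0.1437, 0.3542]
ee_rot: [-3.137, -0.001, 1.658]
wrist_force: [-0.2, -0.6, -1.7]
width: 0.0321
finger_force: 29.9
```

Run:
```python
from look import *
o=robot.get_obs(); print(o['time'],np.round(o['tool_pos'],4),np.round(o['ee_rot'],4))
im=snap('wrist','w2.png')
print([(np.round(d['centre'],3).tolist(),round(d['score'],2)) for d in robot.spot_point('wood_rack','wrist')][:2])
w=mask(im,(10,120,90),(25,255,255),(0,0,512,384)); print(len(w))
```

```text
6.55 [0.4885 0.1437 0.3542] [-3.1374e+00 -1.5000e-03  1.6580e+00]
[([0.484, 0.234, -0.0], 0.64)]
2945
```

View pics/w2.png

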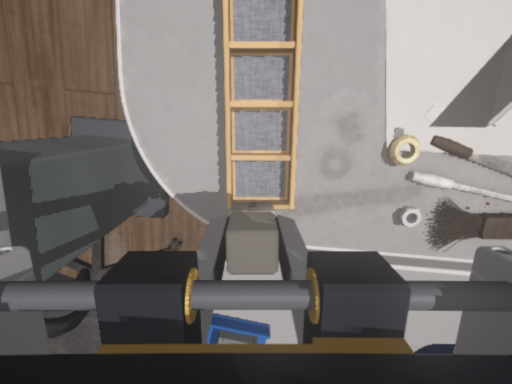

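The held bar is at (252,243). The near end of the wooden rack runs (227,207) to (295,207), and the dividers are at rows 157, 104 and 45.

```bash
python3 - <<'E'
from look import *
P=onplane('wrist',[[227.5,208],[295,208],[228.5,157],[297.5,157],[225,104],[299,104],[222,45],[302,45]],.03)[:,:2]
m=(P[0::2]+P[1::2])/2; print(m.round(4).tolist(), np.linalg.norm(P[1]-P[0]))
d=m[3]-m[0]; yaw=np.arctan2(-d[0],d[1]); e=np.array([-np.sin(yaw),np.cos(yaw)]); print(yaw)
c=((m[0]+.119*e)+(m[1]+.058*e)+m[2]+(m[3]-.058*e))/4; print('centre',c,[ (c+k*e).round(4).tolist() for k in(-.087,-.029,.029,.087)])
E
python3 plan.py .494 .147 .34 1.652 1
```

```text
[[0.5007, 0.1157], [0.497, 0.1761], [0.4906, 0.2327], [0.4852, 0.2895]] 0.07998525571173852
0.08858007984869044
centre [0.4907495  0.23311747] [[0.4984, 0.1465], [0.4933, 0.2042], [0.4882, 0.262], [0.4831, 0.3198]]
6.65 [0.4888 0.141  0.3548] [-3.1379e+00  1.0000e-03  1.6541e+00]
[[0.14, 0.14, 0.37]]
twist [-0.037  0.01   0.021] end offs tool max 0.37
```

Call:
{"name": "play_rows", "arguments": {
  "translation": [
    [0.12,0.2,0],
    [0,0,0.9],
    [0,0,0.9],
    [0,0,0.7],
    [0,0,0.3],
    [0,0,0.15],
    [0,0,0]
  ],
  "twist": [
    [0,0,0],
    [0,0,0],
    [0,0,0],
    [0,0,0],
    [0,0,0],
    [0,0,0],
    [0,0,0]
  ],
  "gripper": [-1,-1,-1,-1,-1,-1,-1]
}}

```text
time: 7.35
tool_pos: [0.4972, 0.1457, 0.2391]
ee_rot: [3.142, -0.0, 1.652]
wrist_force: [0.5, 0.6, -1.2]
width: 0.0317
finger_force: 29.9
```

Call:
{"name": "play_rows", "arguments": {
  "translation": [
    [0,0,0],
    [0,0,0]
  ],
  "twist": [
    [0,0,0],
    [0,0,0]
  ],
  "gripper": [-1,-1]
}}

```text
time: 7.55
tool_pos: [0.4975, 0.1462, 0.241]
ee_rot: [3.138, -0.0, 1.653]
wrist_force: [0.7, 0.3, -2.3]
width: 0.0315
finger_force: 29.9
```

Call:
{"name": "play_rows", "arguments": {
  "translation": [
    [0,0,0.06],
    [0,0,0.04],
    [0,0,0]
  ],
  "twist": [
    [0,0,0],
    [0,0,0],
    [0,0,0]
  ],
  "gripper": [-1,-1,-1]
}}

```text
time: 7.85
tool_pos: [0.4967, 0.1462, 0.235]
ee_rot: [-3.141, -0.0, 1.653]
wrist_force: [-0.6, 0.4, -1.8]
width: 0.0319
finger_force: 29.9
```

Call:
{"name": "play_rows", "arguments": {
  "translation": [
    [0,0,0.04],
    [0,0,0]
  ],
  "twist": [
    [0,0,0],
    [0,0,0]
  ],
  "gripper": [-1,-1]
}}

```text
time: 8.05
tool_pos: [0.4967, 0.1461, 0.2332]
ee_rot: [-3.141, -0.0, 1.653]
wrist_force: [-0.1, 0.1, -1.8]
width: 0.0321
finger_force: 29.9
```

Call:
{"name": "play_rows", "arguments": {
  "translation": [
    [0,0,0.03],
    [0,0,0]
  ],
  "twist": [
    [0,0,0],
    [0,0,0]
  ],
  "gripper": [-1,-1]
}}

```text
time: 8.25
tool_pos: [0.4968, 0.1462, 0.233]
ee_rot: [3.142, -0.0, 1.653]
wrist_force: [-1.9, -0.7, 3.8]
width: 0.0314
finger_force: 29.9
```

Call:
{"name": "play_rows", "arguments": {
  "translation": [
    [0,0,0.03],
    [0,0,0]
  ],
  "twist": [
    [0,0,0],
    [0,0,0]
  ],
  "gripper": [-1,-1]
}}

```text
time: 8.45
tool_pos: [0.4968, 0.1462, 0.233]
ee_rot: [3.141, -0.0, 1.653]
wrist_force: [-4.4, -0.9, 9.9]
width: 0.0317
finger_force: 29.9
```

Call:
{"name": "play_rows", "arguments": {
  "translation": [
    [0,0,-0.04],
    [0,0,0],
    [0,0,0],
    [0,0,0],
    [0,0,0],
    [0,0,-0.3],
    [0,0,-0.8],
    [0,0,-0.9]
  ],
  "twist": [
    [0,0,0],
    [0,0,0],
    [0,0,0],
    [0,0,0],
    [0,0,0],
    [0,0,0],
    [0,0,0],
    [0,0,0]
  ],
  "gripper": [-1,0.4,0.4,0.4,0.4,0.4,1,1]
}}

```text
time: 9.25
tool_pos: [0.4964, 0.146, 0.313]
ee_rot: [-3.139, 0.0, 1.653]
wrist_force: [0.1, 0.1, 1.0]
width: 0.0786
finger_force: 0.0
```

```bash
python3 - <<'E'
from look import *
snap('wrist','w3.png')
E
python3 plan.py .476 -.149 .32 1.426 8
```

```text
9.3 [0.4981 0.1464 0.3214] [ 3.1300e+00 -1.3000e-03  1.6529e+00]
[[-0.91, -0.14, 0.0], [-0.92, -0.12, 0.0], [-0.92, -0.09, 0.0], [-0.92, -0.07, 0.0], [-0.92, -0.04, 0.0], [-0.93, -0.01, 0.0], [-0.93, 0.01, 0.0], [-0.92, 0.04, 0.0]]
twist [ 0.014 -0.003  0.284] end offs tool max 0.93
```

View pics/w3.png

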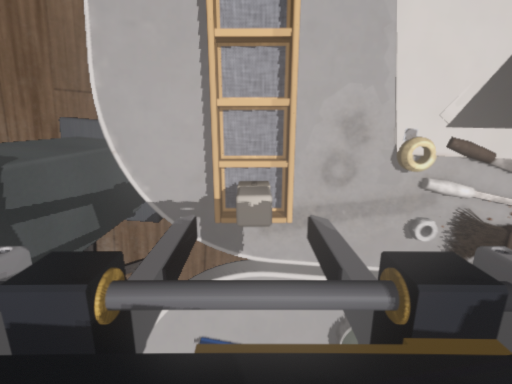

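The white bar stands upright in the rightmost pocket, at (254,203). Next is the red bar.

Call:
{"name": "play_rows", "arguments": {
  "translation": [
    [-0.91,-0.14,0],
    [-0.92,-0.12,0],
    [-0.92,-0.09,0],
    [-0.92,-0.07,0],
    [-0.92,-0.04,0],
    [-0.93,-0.01,0],
    [-0.93,0.01,0],
    [-0.92,0.04,0]
  ],
  "twist": [
    [0,0,0.28],
    [0,0,0.28],
    [0,0,0.28],
    [0,0,0.28],
    [0,0,0.28],
    [0,0,0.28],
    [0,0,0.28],
    [0,0,0.28]
  ],
  "gripper": [1,1,1,1,1,1,1,1]
}}

```text
time: 10.1
tool_pos: [0.4749, -0.1505, 0.3137]
ee_rot: [3.14, 0.0, 1.428]
wrist_force: [0.6, -0.0, 0.1]
width: 0.094
finger_force: 0.0
```

Call:
{"name": "play_rows", "arguments": {
  "translation": [
    [0,0,0],
    [0,0,0]
  ],
  "twist": [
    [0,0,0],
    [0,0,0]
  ],
  "gripper": [1,1]
}}

```text
time: 10.3
tool_pos: [0.4751, -0.1495, 0.3133]
ee_rot: [3.141, -0.001, 1.427]
wrist_force: [-0.7, 0.2, -0.6]
width: 0.0936
finger_force: 0.0
```

```bash
python3 - <<'E'
from look import *
snap('wrist','w4.png')
for n in ['red_bar_center','sanding_block_center','brown_bar_center']:
    print(n,[(np.round(d['centre'],3).tolist(),round(d['score'],2)) for d in robot.spot_point(n,'wrist')][:2])
E
python3 plan.py .4765 -.1495 .245 1.426 3
```

```text
red_bar_center [([0.481, -0.151, 0.052], 0.92)]
sanding_block_center [([0.469, -0.205, 0.052], 0.93)]
brown_bar_center [([0.454, -0.265, 0.051], 0.73)]
10.5 [ 0.4754 -0.1478  0.3129] [ 3.1413e+00 -4.0000e-04  1.4307e+00]
[[-0.01, 0.01, 0.57], [-0.01, 0.01, 0.57], [-0.01, 0.01, 0.57]]
twist [ 0.001 -0.001  0.016] end offs tool max 0.57
```

View pics/w4.png

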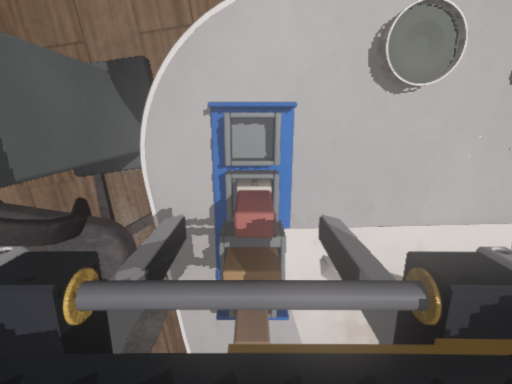

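The red bar's top is at (255,212), centred between the fingers, and the white bar's socket is empty. I'll go down and grip.

Call:
{"name": "play_rows", "arguments": {
  "translation": [
    [-0.03,0.04,0.6],
    [0,0,0.6],
    [0,0,0.5],
    [0,0,0],
    [0,0,0],
    [0,0,0],
    [0,0,0],
    [0,0,0]
  ],
  "twist": [
    [0,0,0],
    [0,0,0],
    [0,0,0],
    [0,0,0],
    [0,0,0],
    [0,0,0],
    [0,0,0],
    [0,0,0]
  ],
  "gripper": [1,1,1,-1,-1,-1,-1,-1]
}}

```text
time: 11.3
tool_pos: [0.477, -0.1505, 0.2458]
ee_rot: [3.139, 0.001, 1.429]
wrist_force: [-0.0, 0.2, -0.2]
width: 0.0576
finger_force: 0.0
```

Call:
{"name": "play_rows", "arguments": {
  "translation": [
    [0,0,0],
    [0,0,0],
    [0,0,0],
    [0,0,0],
    [0,0,0],
    [0,0,0]
  ],
  "twist": [
    [0,0,0],
    [0,0,0],
    [0,0,0],
    [0,0,0],
    [0,0,0],
    [0,0,0]
  ],
  "gripper": [-1,-1,-1,-1,-1,-1]
}}

```text
time: 11.9
tool_pos: [0.4766, -0.1505, 0.2447]
ee_rot: [3.141, -0.0, 1.429]
wrist_force: [-0.4, 0.5, 0.2]
width: 0.0318
finger_force: 30.0
```

```bash
python3 -c "
from look import *
o=robot.get_obs();print(o['tool_pos'],o['width'],o['finger_force'],o['wrist_force'])"
```

```text
[ 0.47663837 -0.15045216  0.24472959] 0.03184934074853256 29.99546626349911 [-0.37573541  0.48227523  0.22522833]
```

Call:
{"name": "play_rows", "arguments": {
  "translation": [
    [0,0,-0.4],
    [0,0,-0.8],
    [0,0,-0.9],
    [0,0,-0.7],
    [0,0,0]
  ],
  "twist": [
    [0,0,0],
    [0,0,0],
    [0,0,0],
    [0,0,0],
    [0,0,0]
  ],
  "gripper": [-1,-1,-1,-1,-1]
}}

```text
time: 12.4
tool_pos: [0.4774, -0.1507, 0.3611]
ee_rot: [3.133, 0.002, 1.429]
wrist_force: [0.6, 0.1, -1.6]
width: 0.0318
finger_force: 30.0
```

```bash
python3 plan.py .4925 .2045 .357 1.655 10
```

```text
12.4 [ 0.4774 -0.1507  0.3611] [3.1329e+00 2.4000e-03 1.4288e+00]
[[0.88, -0.09, 0.01], [0.89, -0.07, 0.01], [0.89, -0.05, 0.01], [0.89, -0.03, 0.01], [0.89, -0.01, 0.01], [0.89, 0.01, 0.01], [0.89, 0.03, 0.01], [0.89, 0.05, 0.01], [0.89, 0.07, 0.01], [0.88, 0.09, 0.01]]
twist [ 0.008  0.003 -0.226] end offs tool max 0.89
```

Call:
{"name": "play_rows", "arguments": {
  "translation": [
    [0.88,-0.09,0],
    [0.89,-0.07,0],
    [0.89,-0.05,0],
    [0.89,-0.03,0],
    [0.89,-0.01,0],
    [0.89,0.01,0],
    [0.89,0.03,0],
    [0.89,0.05,0]
  ],
  "twist": [
    [0,0,-0.23],
    [0,0,-0.23],
    [0,0,-0.23],
    [0,0,-0.23],
    [0,0,-0.23],
    [0,0,-0.23],
    [0,0,-0.23],
    [0,0,-0.23]
  ],
  "gripper": [-1,-1,-1,-1,-1,-1,-1,-1]
}}

```text
time: 13.2
tool_pos: [0.4871, 0.1356, 0.3538]
ee_rot: [-3.138, 0.0, 1.614]
wrist_force: [-0.8, -0.5, -1.8]
width: 0.032
finger_force: 30.0
```

Call:
{"name": "play_rows", "arguments": {
  "translation": [
    [0.89,0.07,0],
    [0.88,0.09,0],
    [0,0,0],
    [0,0,0]
  ],
  "twist": [
    [0,0,-0.23],
    [0,0,-0.23],
    [0,0,0],
    [0,0,0]
  ],
  "gripper": [-1,-1,-1,-1]
}}

```text
time: 13.6
tool_pos: [0.4899, 0.2057, 0.3541]
ee_rot: [-3.137, 0.001, 1.66]
wrist_force: [1.0, -0.6, -1.4]
width: 0.032
finger_force: 30.0
```

```bash
python3 plan.py .4925 .2045 .245 1.655 4; python3 -c "
from look import *
snap('wrist','w5.png')"
```

```text
13.6 [0.4899 0.2057 0.3541] [-3.1374e+00  1.4000e-03  1.6604e+00]
[[-0.01, 0.02, 0.68], [-0.01, 0.02, 0.68], [-0.01, 0.02, 0.68], [-0.01, 0.02, 0.68]]
twist [-0.01   0.004  0.013] end offs tool max 0.68
```

View pics/w5.png

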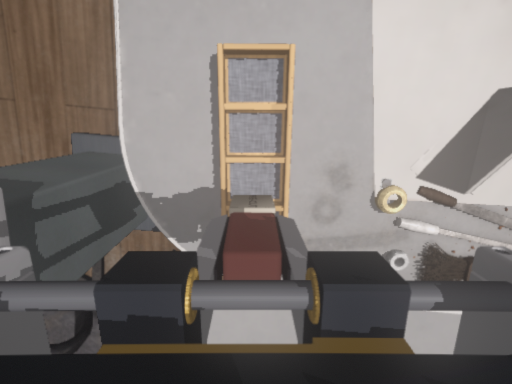

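The held red bar is at (252,245). The pocket for it lies between the rails at rows 158 and 209, with its paper band just above, the same geometry as for the white bar. I'll lower it.

Call:
{"name": "play_rows", "arguments": {
  "translation": [
    [-0.02,0.06,0.5],
    [0,0,0.9],
    [0,0,0.8],
    [0,0,0.4],
    [0,0,0.2],
    [0,0,0],
    [0,0,0]
  ],
  "twist": [
    [0,0,0],
    [0,0,0],
    [0,0,0],
    [0,0,0],
    [0,0,0],
    [0,0,0],
    [0,0,0]
  ],
  "gripper": [-1,-1,-1,-1,-1,-1,-1]
}}

```text
time: 14.35
tool_pos: [0.4933, 0.2042, 0.2456]
ee_rot: [3.14, -0.0, 1.658]
wrist_force: [-0.5, 0.5, -1.0]
width: 0.0318
finger_force: 30.0
```

Call:
{"name": "play_rows", "arguments": {
  "translation": [
    [0,0,0.04],
    [0,0,0]
  ],
  "twist": [
    [0,0,0],
    [0,0,0]
  ],
  "gripper": [-1,-1]
}}

```text
time: 14.55
tool_pos: [0.4931, 0.2047, 0.2442]
ee_rot: [3.139, -0.001, 1.659]
wrist_force: [-0.3, -0.0, -1.5]
width: 0.0314
finger_force: 30.0
```

Call:
{"name": "play_rows", "arguments": {
  "translation": [
    [0,0,0.04],
    [0,0,0.02],
    [0,0,0]
  ],
  "twist": [
    [0,0,0],
    [0,0,0],
    [0,0,0]
  ],
  "gripper": [-1,-1,-1]
}}

```text
time: 14.85
tool_pos: [0.4928, 0.2048, 0.2408]
ee_rot: [3.141, -0.0, 1.659]
wrist_force: [0.2, -0.8, -1.4]
width: 0.0319
finger_force: 30.0
```

Call:
{"name": "play_rows", "arguments": {
  "translation": [
    [0,0,0.03],
    [0,0,0]
  ],
  "twist": [
    [0,0,0],
    [0,0,0]
  ],
  "gripper": [-1,-1]
}}

```text
time: 15.05
tool_pos: [0.4928, 0.2048, 0.2407]
ee_rot: [3.141, -0.0, 1.659]
wrist_force: [-2.2, -0.7, 4.5]
width: 0.0319
finger_force: 30.0
```

Call:
{"name": "play_rows", "arguments": {
  "translation": [
    [0,0,-0.02],
    [0,0,0],
    [0,0,0],
    [0,0,0],
    [0,0,0],
    [0,0,-0.4],
    [0,0,-0.9],
    [0,0,-0.9]
  ],
  "twist": [
    [0,0,0],
    [0,0,0],
    [0,0,0],
    [0,0,0],
    [0,0,0],
    [0,0,0],
    [0,0,0],
    [0,0,0]
  ],
  "gripper": [-1,0.4,0.4,0.4,0.4,0.4,1,1]
}}

```text
time: 15.85
tool_pos: [0.4925, 0.2046, 0.3282]
ee_rot: [-3.139, 0.0, 1.659]
wrist_force: [0.3, -0.1, -0.3]
width: 0.0788
finger_force: 0.0
```

```bash
python3 plan.py .4685 -.206 .33 1.426 11
```

```text
15.85 [0.4925 0.2046 0.3282] [-3.1390e+00  4.0000e-04  1.6587e+00]
[[-0.92, -0.14, -0.0], [-0.93, -0.12, -0.0], [-0.93, -0.1, -0.0], [-0.93, -0.08, -0.0], [-0.93, -0.06, -0.0], [-0.93, -0.04, -0.0], [-0.93, -0.02, -0.0], [-0.93, 0.0, -0.0], [-0.93, 0.02, -0.0], [-0.93, 0.04, -0.0], [-0.93, 0.06, -0.0]]
twist [-0.002  0.001  0.212] end offs tool max 0.93
```

Call:
{"name": "play_rows", "arguments": {
  "translation": [
    [-0.92,-0.14,0],
    [-0.93,-0.12,0],
    [-0.93,-0.1,0],
    [-0.93,-0.08,0],
    [-0.93,-0.06,0],
    [-0.93,-0.04,0],
    [-0.93,-0.02,0],
    [-0.93,0,0]
  ],
  "twist": [
    [0,0,0.21],
    [0,0,0.21],
    [0,0,0.21],
    [0,0,0.21],
    [0,0,0.21],
    [0,0,0.21],
    [0,0,0.21],
    [0,0,0.21]
  ],
  "gripper": [1,1,1,1,1,1,1,1]
}}

```text
time: 16.65
tool_pos: [0.4744, -0.0947, 0.3284]
ee_rot: [3.141, -0.0, 1.49]
wrist_force: [0.3, -0.3, 0.6]
width: 0.0935
finger_force: 0.0
```

Call:
{"name": "play_rows", "arguments": {
  "translation": [
    [-0.93,0.02,0],
    [-0.93,0.04,0],
    [-0.93,0.06,0],
    [0,0,0],
    [0,0,0]
  ],
  "twist": [
    [0,0,0.21],
    [0,0,0.21],
    [0,0,0.23],
    [0,0,0],
    [0,0,0]
  ],
  "gripper": [1,1,1,1,1]
}}

```text
time: 17.15
tool_pos: [0.4681, -0.2052, 0.328]
ee_rot: [-3.141, -0.001, 1.424]
wrist_force: [-0.1, 0.7, 0.5]
width: 0.0939
finger_force: 0.0
```

```bash
python3 - <<'E'
from look import *
snap('wrist','w6.png')
for n in ['sanding_block_center','socket_block','brown_bar_center']:
    print(n,[(np.round(d['centre'],3).tolist(),round(d['score'],2)) for d in robot.spot_point(n,'wrist')][:2])
E
python3 plan.py .4685 -.206 .255 1.426 3
```

```text
sanding_block_center [([0.467, -0.206, 0.052], 0.94), ([0.458, -0.265, 0.05], 0.3)]
socket_block [([0.468, -0.208, 0.007], 0.85)]
brown_bar_center [([0.474, -0.184, -0.002], 0.64), ([0.455, -0.265, 0.051], 0.59)]
17.35 [ 0.4684 -0.2035  0.3283] [ 3.1415e+00 -4.0000e-04  1.4277e+00]
[[-0.02, 0.0, 0.61], [-0.02, 0.0, 0.61], [-0.02, 0.0, 0.61]]
twist [ 0.    -0.001  0.006] end offs tool max 0.61
```

View pics/w6.png

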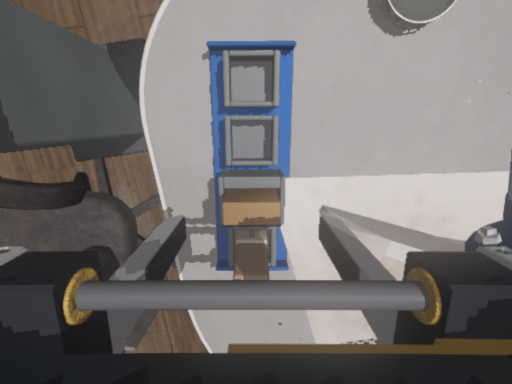

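The block's top is at (252,208), centred between the fingers and square to them. I'll go down with the tips above the slot's 50 mm top.

Call:
{"name": "play_rows", "arguments": {
  "translation": [
    [-0.03,0,0.6],
    [0,0,0.7],
    [0,0,0.45],
    [0,0,0],
    [0,0,0],
    [0,0,0],
    [0,0,0],
    [0,0,0]
  ],
  "twist": [
    [0,0,0],
    [0,0,0],
    [0,0,0],
    [0,0,0],
    [0,0,0],
    [0,0,0],
    [0,0,0],
    [0,0,0]
  ],
  "gripper": [1,1,1,-1,-1,-1,-1,-1]
}}

```text
time: 18.15
tool_pos: [0.4684, -0.206, 0.2594]
ee_rot: [3.14, 0.001, 1.426]
wrist_force: [-0.7, -1.0, 0.5]
width: 0.0575
finger_force: 0.0
```

Call:
{"name": "play_rows", "arguments": {
  "translation": [
    [0,0,0],
    [0,0,0],
    [0,0,0],
    [0,0,0]
  ],
  "twist": [
    [0,0,0],
    [0,0,0],
    [0,0,0],
    [0,0,0]
  ],
  "gripper": [-1,-1,-1,-1]
}}

```text
time: 18.55
tool_pos: [0.4681, -0.206, 0.2589]
ee_rot: [3.141, 0.0, 1.426]
wrist_force: [-0.2, 1.5, 4.6]
width: 0.0498
finger_force: 30.0
```

Call:
{"name": "play_rows", "arguments": {
  "translation": [
    [0,0,-0.2],
    [0,0,-0.2],
    [0,0,-0.2],
    [0,0,0]
  ],
  "twist": [
    [0,0,0],
    [0,0,0],
    [0,0,0],
    [0,0,0]
  ],
  "gripper": [-1,-1,-1,-1]
}}

```text
time: 18.95
tool_pos: [0.4685, -0.2061, 0.2839]
ee_rot: [3.139, 0.001, 1.426]
wrist_force: [-0.1, -0.0, -1.1]
width: 0.0496
finger_force: 30.0
```

Call:
{"name": "play_rows", "arguments": {
  "translation": [
    [0,0,-0.5],
    [0,0,-0.9],
    [0,0,-0.8],
    [0,0,0],
    [0,0,0]
  ],
  "twist": [
    [0,0,0],
    [0,0,0],
    [0,0,0],
    [0,0,0],
    [0,0,0]
  ],
  "gripper": [-1,-1,-1,-1,-1]
}}

```text
time: 19.45
tool_pos: [0.468, -0.2059, 0.3704]
ee_rot: [3.141, 0.0, 1.426]
wrist_force: [-0.3, -0.3, -0.9]
width: 0.0499
finger_force: 30.0
```

```bash
python3 plan.py .4875 .262 .37 1.656 13
```

```text
19.45 [ 0.468  -0.2059  0.3704] [3.1405e+00 3.0000e-04 1.4258e+00]
[[0.9, -0.09, 0.0], [0.9, -0.08, 0.0], [0.9, -0.06, 0.0], [0.9, -0.05, 0.0], [0.9, -0.03, 0.0], [0.9, -0.01, 0.0], [0.9, 0.0, 0.0], [0.9, 0.02, 0.0], [0.9, 0.03, 0.0], [0.9, 0.05, 0.0], [0.9, 0.07, 0.0], [0.9, 0.08, 0.0], [0.9, 0.1, 0.0]]
twist [ 0.001  0.    -0.177] end offs tool max 0.9
```

Call:
{"name": "play_rows", "arguments": {
  "translation": [
    [0.9,-0.09,0],
    [0.9,-0.08,0],
    [0.9,-0.06,0],
    [0.9,-0.05,0],
    [0.9,-0.03,0],
    [0.9,-0.01,0],
    [0.9,0,0],
    [0.9,0.02,0]
  ],
  "twist": [
    [0,0,-0.18],
    [0,0,-0.18],
    [0,0,-0.18],
    [0,0,-0.18],
    [0,0,-0.18],
    [0,0,-0.18],
    [0,0,-0.18],
    [0,0,-0.18]
  ],
  "gripper": [-1,-1,-1,-1,-1,-1,-1,-1]
}}

```text
time: 20.25
tool_pos: [0.479, 0.0838, 0.3674]
ee_rot: [-3.137, 0.0, 1.57]
wrist_force: [0.6, -1.2, -1.3]
width: 0.0497
finger_force: 30.0
```

Call:
{"name": "play_rows", "arguments": {
  "translation": [
    [0.9,0.03,0],
    [0.9,0.05,0],
    [0.9,0.07,0],
    [0.9,0.08,0],
    [0.9,0.1,0],
    [0,0,0],
    [0,0,0]
  ],
  "twist": [
    [0,0,-0.18],
    [0,0,-0.18],
    [0,0,-0.18],
    [0,0,-0.18],
    [0,0,-0.18],
    [0,0,0],
    [0,0,0]
  ],
  "gripper": [-1,-1,-1,-1,-1,-1,-1]
}}

```text
time: 20.95
tool_pos: [0.4862, 0.2632, 0.3675]
ee_rot: [-3.137, 0.002, 1.661]
wrist_force: [0.4, -0.1, -1.4]
width: 0.05
finger_force: 30.0
```

```bash
python3 plan.py .4875 .262 .259 1.656 4; python3 -c "
from look import *
snap('wrist','w7.png')"
```

```text
20.95 [0.4862 0.2632 0.3675] [-3.1370e+00  2.1000e-03  1.6613e+00]
[[-0.01, 0.01, 0.68], [-0.01, 0.01, 0.68], [-0.01, 0.01, 0.68], [-0.01, 0.01, 0.68]]
twist [-0.011  0.005  0.013] end offs tool max 0.68
```

View pics/w7.png

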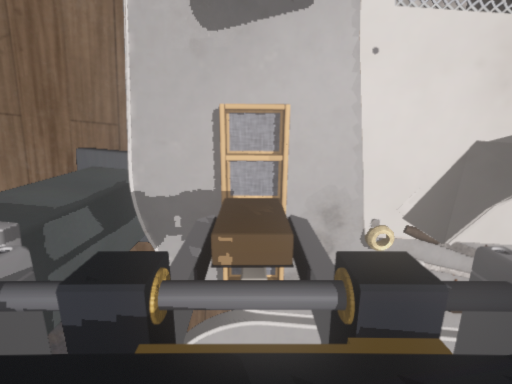

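The end rail is at row 107, the divider at 157 and the next at about 200. The block hangs at (252,232) over the +29 pocket, so I'll lower it.

Call:
{"name": "play_rows", "arguments": {
  "translation": [
    [-0.02,0.03,0.5],
    [0,0,0.9],
    [0,0,0.8],
    [0,0,0.4],
    [0,0,0.2],
    [0,0,0.04],
    [0,0,0],
    [0,0,0]
  ],
  "twist": [
    [0,0,0],
    [0,0,0],
    [0,0,0],
    [0,0,0],
    [0,0,0],
    [0,0,0],
    [0,0,0],
    [0,0,0]
  ],
  "gripper": [-1,-1,-1,-1,-1,-1,-1,-1]
}}

```text
time: 21.8
tool_pos: [0.4883, 0.2619, 0.258]
ee_rot: [3.139, -0.001, 1.659]
wrist_force: [0.0, 0.8, 0.6]
width: 0.0497
finger_force: 30.0
```

Call:
{"name": "play_rows", "arguments": {
  "translation": [
    [0,0,0.04],
    [0,0,0]
  ],
  "twist": [
    [0,0,0],
    [0,0,0]
  ],
  "gripper": [-1,-1]
}}

```text
time: 22.0
tool_pos: [0.488, 0.2621, 0.2556]
ee_rot: [3.141, -0.0, 1.66]
wrist_force: [-0.3, 0.7, -0.6]
width: 0.05
finger_force: 30.0
```

Call:
{"name": "play_rows", "arguments": {
  "translation": [
    [0,0,0.03],
    [0,0,0]
  ],
  "twist": [
    [0,0,0],
    [0,0,0]
  ],
  "gripper": [-1,-1]
}}

```text
time: 22.2
tool_pos: [0.488, 0.2622, 0.2549]
ee_rot: [3.14, -0.0, 1.66]
wrist_force: [-2.2, -1.0, 3.6]
width: 0.0497
finger_force: 30.0
```

Call:
{"name": "play_rows", "arguments": {
  "translation": [
    [0,0,0.02],
    [0,0,0]
  ],
  "twist": [
    [0,0,0],
    [0,0,0]
  ],
  "gripper": [-1,-1]
}}

```text
time: 22.4
tool_pos: [0.488, 0.2623, 0.2549]
ee_rot: [3.14, -0.001, 1.66]
wrist_force: [-3.1, -0.1, 7.1]
width: 0.05
finger_force: 30.0
```

Call:
{"name": "play_rows", "arguments": {
  "translation": [
    [0,0,-0.03],
    [0,0,0],
    [0,0,0],
    [0,0,0],
    [0,0,0],
    [0,0,-0.3],
    [0,0,-0.8],
    [0,0,-0.9]
  ],
  "twist": [
    [0,0,0],
    [0,0,0],
    [0,0,0],
    [0,0,0],
    [0,0,0],
    [0,0,0],
    [0,0,0],
    [0,0,0]
  ],
  "gripper": [-1,1,1,1,1,1,1,1]
}}

```text
time: 23.2
tool_pos: [0.4875, 0.2619, 0.3345]
ee_rot: [-3.139, 0.001, 1.66]
wrist_force: [0.8, 0.6, 0.4]
width: 0.0936
finger_force: 0.0
```

```bash
python3 plan.py .459 -.263 .335 1.426 14
```

```text
23.2 [0.4875 0.2619 0.3345] [-3.1388e+00  7.0000e-04  1.6598e+00]
[[-0.93, -0.13, 0.0], [-0.93, -0.12, 0.0], [-0.93, -0.1, -0.0], [-0.93, -0.09, -0.0], [-0.94, -0.07, -0.0], [-0.94, -0.06, -0.0], [-0.94, -0.04, -0.0], [-0.94, -0.02, -0.0], [-0.94, -0.01, -0.0], [-0.94, 0.01, -0.0], [-0.94, 0.02, -0.0], [-0.94, 0.04, -0.0], [-0.94, 0.05, -0.0], [-0.94, 0.07, -0.0]]
twist [-0.002  0.001  0.167] end offs tool max 0.94
```

Call:
{"name": "play_rows", "arguments": {
  "translation": [
    [-0.93,-0.13,0],
    [-0.93,-0.12,0],
    [-0.93,-0.1,0],
    [-0.93,-0.09,0],
    [-0.94,-0.07,0],
    [-0.94,-0.06,0],
    [-0.94,-0.04,0]
  ],
  "twist": [
    [0,0,0.17],
    [0,0,0.17],
    [0,0,0.17],
    [0,0,0.17],
    [0,0,0.17],
    [0,0,0.17],
    [0,0,0.17]
  ],
  "gripper": [1,1,1,1,1,1,1]
}}

```text
time: 23.9
tool_pos: [0.473, -0.0018, 0.3355]
ee_rot: [3.14, 0.0, 1.54]
wrist_force: [0.2, -0.2, 0.9]
width: 0.094
finger_force: 0.0
```

Call:
{"name": "play_rows", "arguments": {
  "translation": [
    [-0.94,-0.02,0],
    [-0.94,-0.01,0],
    [-0.94,0.01,0],
    [-0.94,0.02,0],
    [-0.94,0.04,0],
    [-0.94,0.05,0],
    [-0.94,0.07,0],
    [0,0,0]
  ],
  "twist": [
    [0,0,0.17],
    [0,0,0.17],
    [0,0,0.17],
    [0,0,0.17],
    [0,0,0.17],
    [0,0,0.17],
    [0,0,0.17],
    [0,0,0]
  ],
  "gripper": [1,1,1,1,1,1,1,1]
}}

```text
time: 24.7
tool_pos: [0.4579, -0.2671, 0.335]
ee_rot: [3.141, 0.002, 1.416]
wrist_force: [-0.0, 0.1, 0.3]
width: 0.0941
finger_force: 0.0
```

Call:
{"name": "play_rows", "arguments": {
  "translation": [
    [0,0,0]
  ],
  "twist": [
    [0,0,0]
  ],
  "gripper": [1]
}}

```text
time: 24.8
tool_pos: [0.4583, -0.2639, 0.3348]
ee_rot: [3.141, -0.001, 1.42]
wrist_force: [-0.5, 0.6, -0.9]
width: 0.0943
finger_force: 0.0
```

```bash
python3 - <<'E'
from look import *
snap('wrist','w8.png')
for n in ['brown_bar_center','socket_brown']:
    print(n,[(np.round(d['centre'],3).tolist(),round(d['score'],2)) for d in robot.spot_point(n,'wrist')][:2])
E
python3 plan.py .459 -.263 .25 1.426 3
```

```text
brown_bar_center [([0.457, -0.263, 0.054], 0.66)]
socket_brown [([0.46, -0.264, 0.006], 0.89)]
24.95 [ 0.4586 -0.2623  0.3347] [ 3.1412e+00 -4.0000e-04  1.4233e+00]
[[-0.01, 0.0, 0.71], [-0.01, 0.0, 0.71], [-0.01, 0.0, 0.71]]
twist [ 0.001 -0.001 -0.009] end offs tool max 0.71
```

View pics/w8.png

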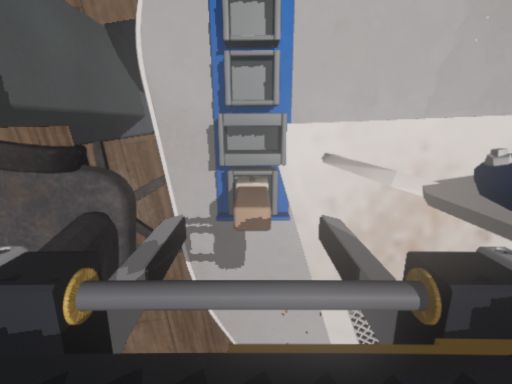

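The brown bar's top is at (252,207), centred. Before going down I'll check that the grey bracket at the right, (425,188), is clear of the gripper body.

Run:
```python
from look import *
for z in(.05,.1,.15,.2,.25): print(z,onplane('wrist',[[425,190],[512,235]],z).round(3)[:,:2].tolist())
```

```text
0.05 [[0.632, -0.282], [0.72, -0.343]]
0.1 [[0.601, -0.264], [0.673, -0.315]]
0.15 [[0.57, -0.247], [0.625, -0.286]]
0.2 [[0.54, -0.23], [0.578, -0.257]]
0.25 [[0.509, -0.213], [0.531, -0.228]]
```

It sits at z ≈ 0.1 and x ≈ 0.6, while the gripper body reaches only to x ≈ 0.55. I'll go down.

Call:
{"name": "play_rows", "arguments": {
  "translation": [
    [-0.02,0,0.6],
    [0,0,0.8],
    [0,0,0.7],
    [0,0,0],
    [0,0,0],
    [0,0,0],
    [0,0,0],
    [0,0,0]
  ],
  "twist": [
    [0,0,0],
    [0,0,0],
    [0,0,0],
    [0,0,0],
    [0,0,0],
    [0,0,0],
    [0,0,0],
    [0,0,0]
  ],
  "gripper": [1,1,1,-1,-1,-1,-1,-1]
}}

```text
time: 25.75
tool_pos: [0.4587, -0.2644, 0.2519]
ee_rot: [3.139, 0.001, 1.422]
wrist_force: [-0.4, 0.6, -0.4]
width: 0.0574
finger_force: 0.0
```

Call:
{"name": "play_rows", "arguments": {
  "translation": [
    [0,0,0],
    [0,0,0],
    [0,0,0],
    [0,0,0],
    [0,0,0],
    [0,0,0]
  ],
  "twist": [
    [0,0,0],
    [0,0,0],
    [0,0,0],
    [0,0,0],
    [0,0,0],
    [0,0,0]
  ],
  "gripper": [-1,-1,-1,-1,-1,-1]
}}

```text
time: 26.35
tool_pos: [0.4584, -0.2642, 0.2503]
ee_rot: [3.141, 0.0, 1.422]
wrist_force: [-0.6, -0.2, 0.9]
width: 0.0318
finger_force: 30.0
```

Call:
{"name": "play_rows", "arguments": {
  "translation": [
    [0,0,-0.4],
    [0,0,-0.8],
    [0,0,-0.9],
    [0,0,-0.9],
    [0,0,0]
  ],
  "twist": [
    [0,0,0],
    [0,0,0],
    [0,0,0],
    [0,0,0],
    [0,0,0]
  ],
  "gripper": [-1,-1,-1,-1,-1]
}}

```text
time: 26.85
tool_pos: [0.4591, -0.2647, 0.376]
ee_rot: [3.132, 0.005, 1.422]
wrist_force: [0.8, -0.5, -1.9]
width: 0.0321
finger_force: 30.0
```

```bash
python3 plan.py .4825 .320 .37 1.657 15
```

```text
26.85 [ 0.4591 -0.2647  0.376 ] [3.1319 0.0049 1.4218]
[[0.97, -0.11, 0.0], [0.97, -0.09, 0.0], [0.97, -0.08, 0.01], [0.97, -0.06, 0.01], [0.97, -0.05, 0.01], [0.97, -0.03, 0.01], [0.98, -0.01, 0.01], [0.98, 0.0, 0.01], [0.98, 0.02, 0.01], [0.97, 0.03, 0.01], [0.97, 0.05, 0.01], [0.97, 0.06, 0.01], [0.97, 0.08, 0.01], [0.97, 0.09, 0.01], [0.97, 0.11, 0.01]]
twist [ 0.006  0.004 -0.157] end offs tool max 0.98
```

Call:
{"name": "play_rows", "arguments": {
  "translation": [
    [0.97,-0.11,0],
    [0.97,-0.09,0],
    [0.97,-0.08,0],
    [0.97,-0.06,0],
    [0.97,-0.05,0],
    [0.97,-0.03,0],
    [0.98,-0.01,0],
    [0.98,0,0]
  ],
  "twist": [
    [0,0,-0.16],
    [0,0,-0.16],
    [0,0,-0.16],
    [0,0,-0.16],
    [0,0,-0.16],
    [0,0,-0.16],
    [0,0,-0.16],
    [0,0,-0.16]
  ],
  "gripper": [-1,-1,-1,-1,-1,-1,-1,-1]
}}

```text
time: 27.65
tool_pos: [0.4695, 0.049, 0.3678]
ee_rot: [-3.138, -0.0, 1.55]
wrist_force: [0.3, 0.5, -2.5]
width: 0.0321
finger_force: 30.0
```

Call:
{"name": "play_rows", "arguments": {
  "translation": [
    [0.98,0.02,0],
    [0.97,0.03,0],
    [0.97,0.05,0],
    [0.97,0.06,0],
    [0.97,0.08,0],
    [0.97,0.09,0],
    [0.97,0.11,0],
    [0,0,0]
  ],
  "twist": [
    [0,0,-0.16],
    [0,0,-0.16],
    [0,0,-0.16],
    [0,0,-0.16],
    [0,0,-0.15],
    [0,0,-0.15],
    [0,0,-0.15],
    [0,0,0]
  ],
  "gripper": [-1,-1,-1,-1,-1,-1,-1,-1]
}}

```text
time: 28.45
tool_pos: [0.4796, 0.3238, 0.3669]
ee_rot: [-3.137, -0.0, 1.664]
wrist_force: [-0.0, -0.3, -2.9]
width: 0.0318
finger_force: 30.0
```

Call:
{"name": "play_rows", "arguments": {
  "translation": [
    [0,0,0],
    [0,0,0]
  ],
  "twist": [
    [0,0,0],
    [0,0,0]
  ],
  "gripper": [-1,-1]
}}

```text
time: 28.65
tool_pos: [0.4804, 0.3192, 0.3688]
ee_rot: [-3.139, 0.002, 1.658]
wrist_force: [-0.1, 0.2, -3.3]
width: 0.0319
finger_force: 30.0
```

```bash
python3 plan.py .4825 .320 .25 1.657 4; python3 -c "
from look import *
snap('wrist','w9.png')"
```

```text
28.65 [0.4804 0.3192 0.3688] [-3.1394e+00  1.6000e-03  1.6580e+00]
[[0.01, 0.02, 0.74], [0.0, 0.01, 0.74], [0.0, 0.01, 0.74], [0.0, 0.01, 0.74]]
twist [-0.006  0.004  0.003] end offs tool max 0.74
```

View pics/w9.png

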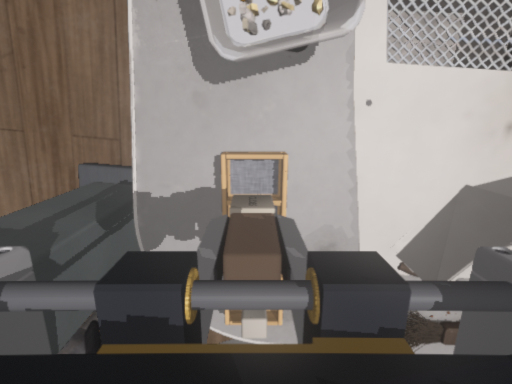

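The end rail is at row 156 and the divider at about 202. The brown bar is lined up for the leftmost pocket, so I'll lower it.

Call:
{"name": "play_rows", "arguments": {
  "translation": [
    [0.02,0.05,0.5],
    [0,0,0.9],
    [0,0,0.8],
    [0,0,0.5],
    [0,0,0.25],
    [0,0,0.04],
    [0,0,0],
    [0,0,0]
  ],
  "twist": [
    [0,0,0],
    [0,0,0],
    [0,0,0],
    [0,0,0],
    [0,0,0],
    [0,0,0],
    [0,0,0],
    [0,0,0]
  ],
  "gripper": [-1,-1,-1,-1,-1,-1,-1,-1]
}}

```text
time: 29.5
tool_pos: [0.483, 0.321, 0.2527]
ee_rot: [3.138, -0.001, 1.658]
wrist_force: [-1.1, 0.4, -1.9]
width: 0.0319
finger_force: 30.0
```

Call:
{"name": "play_rows", "arguments": {
  "translation": [
    [0,0,0.04],
    [0,0,0]
  ],
  "twist": [
    [0,0,0],
    [0,0,0]
  ],
  "gripper": [-1,-1]
}}

```text
time: 29.7
tool_pos: [0.4826, 0.3211, 0.2499]
ee_rot: [3.14, -0.001, 1.659]
wrist_force: [-0.8, -0.7, -2.3]
width: 0.0318
finger_force: 30.0
```

Call:
{"name": "play_rows", "arguments": {
  "translation": [
    [0,0,0.04],
    [0,0,0.02],
    [0,0,0]
  ],
  "twist": [
    [0,0,0],
    [0,0,0],
    [0,0,0]
  ],
  "gripper": [-1,-1,-1]
}}

```text
time: 30.0
tool_pos: [0.4823, 0.321, 0.2464]
ee_rot: [-3.141, 0.0, 1.659]
wrist_force: [-0.0, -0.3, -2.1]
width: 0.0318
finger_force: 30.0
```

Call:
{"name": "play_rows", "arguments": {
  "translation": [
    [0,0,0.03],
    [0,0,0]
  ],
  "twist": [
    [0,0,0],
    [0,0,0]
  ],
  "gripper": [-1,-1]
}}

```text
time: 30.2
tool_pos: [0.4823, 0.321, 0.2463]
ee_rot: [3.141, -0.0, 1.659]
wrist_force: [-1.8, -0.8, 3.4]
width: 0.0317
finger_force: 30.0
```

Call:
{"name": "play_rows", "arguments": {
  "translation": [
    [0,0,-0.02],
    [0,0,0],
    [0,0,0],
    [0,0,0],
    [0,0,0],
    [0,0,-0.4],
    [0,0,-0.9],
    [0,0,-0.9]
  ],
  "twist": [
    [0,0,0],
    [0,0,0],
    [0,0,0],
    [0,0,0],
    [0,0,0],
    [0,0,0],
    [0,0,0],
    [0,0,0]
  ],
  "gripper": [-1,0.4,0.4,0.4,0.4,0.4,0.4,0.4]
}}

```text
time: 31.0
tool_pos: [0.4822, 0.3208, 0.3342]
ee_rot: [-3.139, 0.001, 1.659]
wrist_force: [0.0, 0.7, 0.3]
width: 0.066
finger_force: 0.0
```

Call:
{"name": "play_rows", "arguments": {
  "translation": [
    [0,0,-0.9],
    [0,-0.8,-0.2],
    [0,-0.9,0],
    [0,-0.9,0],
    [0,-0.9,0],
    [0,0,0],
    [0,0,0]
  ],
  "twist": [
    [0,0,0],
    [0,0,0],
    [0,0,0],
    [0,0,0],
    [0,0,0],
    [0,0,0],
    [0,0,0]
  ],
  "gripper": [0.4,0.4,0.4,0.4,0.4,0.4,0.4]
}}

```text
time: 31.7
tool_pos: [0.3426, 0.3087, 0.3788]
ee_rot: [3.14, -0.001, 1.66]
wrist_force: [-0.2, 0.3, -0.2]
width: 0.0658
finger_force: 0.0
```

Run:
```python
from look import *
a=snap('top','t9.png'); b=snap('side','s9.png')
m=np.hstack([cv2.resize(a[185:255,110:260],(400,300),interpolation=2),cv2.resize(b[150:300,150:350],(400,300),interpolation=2)])
cv2.imwrite('pics/final.png',m[:,:,::-1])
for n in ['white_bar_center','red_bar_center','sanding_block_center','brown_bar_center']:
  for c in ['top','side']: print(n,c,[(np.round(d['centre'],3).tolist(),round(d['score'],2)) for d in robot.spot_point(n,c)][:1])
```

```text
white_bar_center top [([0.496, 0.145, 0.04], 0.56)]
white_bar_center side [([0.498, 0.137, 0.038], 0.47)]
red_bar_center top [([0.491, 0.202, 0.047], 0.59)]
red_bar_center side [([0.494, 0.207, 0.046], 0.69)]
sanding_block_center top [([0.491, 0.259, 0.046], 0.48)]
sanding_block_center side [([0.489, 0.259, 0.05], 0.78)]
brown_bar_center top [([0.481, 0.317, 0.049], 0.75)]
brown_bar_center side [([0.48, 0.32, 0.054], 0.79)]
```

View pics/final.png

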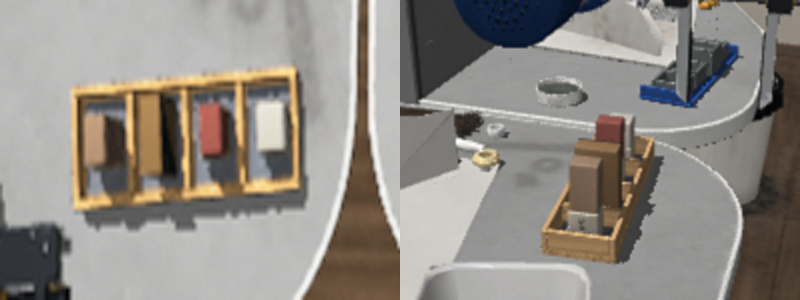

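All four stand upright in the wooden rack, left to right brown, block, red, white. The bystanders look untouched.

```bash
python3 -c "
from bench import robot
print(robot.close_job())"
```

```text
the job is handed in; nothing more can be done
None
```

The job is handed in: brown bar, sanding block, red bar and white bar (left to right, reversed as asked) stand upright and released in the wooden rack at about 32 s, with the tin, ring and nut not touched; no verdict came back.

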